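Fetch the jar from under the shelf with the reacher

TASK

The small glass jar with the flat steel lid has been pushed in under the wire shelf, where no hand fits. Pick up the reacher by its handle, put its open jaws round the jar, squeeze the trigger so that they close on it firmly but gently, lift and carry the jar out, and stand it upright on the chopping board, set down softly rather than dropped; then lay the reacher flat on the worktop with its jaws open and clear of the jar. Do not touch the jar with the gripper, and leave the tin, the small china cup and the bowl at the shelf where they stand.

Things in the scene. Friction and masses are not known exactly. Their poses are not given: they have to be found in the camera images.
- reacher: reacher (hand-held grabber), 305 mm long, 0.33 kg, lying flat. Origin: underside of the handle, midway between the two grip faces; x along the shaft to the jaws, z up, +y the trigger's side. Grey handle x -77 to +73 mm, 45 mm tall; round shaft 14 mm thick at height 30 mm, jaw pivots at x = 155. Ahead of the handle nothing is lower than 9 mm, at the jaws 15 mm
- grip (a point): where to hold the reacher: (0, 0, 22.5) mm in its frame. Fixed grip face at y = -28 mm, black trigger bar's outer face at y = +28 mm (bar 12 thick, 90 long, 43 tall): 56 mm across with the trigger out, 42 fully in. One finger on each face. A grip of 5 to 7 N carries the reacher with jaws open; 20 to 30 N closes the jaws and holds the jar; 50 N or more overstrains the glass
- trigger (a joint): trigger travel: 0 out (jaws open) to 0.014 m fully in (jaws shut on nothing). A spring pushes it out: 8 N at 0, 11 N at 10 mm, 12 N at 14 mm. Each mm turns each jaw 0.03 rad; on the centred 46 mm jar it stops near 10 mm (46 mm across the grip faces). As both fingers close equally, the reacher's body moves to its own +y by half of the trigger's travel
- jaw_mid (a point): point on the reacher midway between its jaw pads, at (205, 0, 30) mm in the reacher's frame: where the jar's axis should be when the jaws close
- jaw_l: the reacher's jaw on +y, driven by the trigger: a steel finger 70 mm long from a pivot at (155, 12) mm of the reacher, with a shallow V-shaped rubber pad 30 mm tall (heights 15 to 45 mm); origin at the pivot, level with the reacher's underside. Open, the mouth between the pads' front lips is about 74 mm and the jaws measure about 100 mm over all
- jaw_r: the mirror-image jaw on -y, pivot at (155, -12) mm
- jar: upright round herb jar, plain thin glass with a flat steel lid, diameter 46 mm, height 80 mm, about 0.11 kg, under the wire shelf; origin at the centre of its underside
- shelf: fixed white wire shelf standing on the worktop, 220 mm deep (its x), 360 mm wide (its y), clear height 125 mm, open on all sides between four 10 mm corner legs at x = +-110, y = +-180 mm; wires 45 mm apart on top. Origin on the worktop under its centre. Its open front is at x = -110 mm, facing the clear worktop; +x points into the gap
- board: fixed wooden chopping board on the worktop, 150 (its x) x 200 (its y) x 12 mm thick; origin at the centre of its underside, so its top is 12 mm above it
- tin: steel tin, diameter 54 mm, height 100 mm, standing under the shelf; origin at the underside; leave it alone
- eggcup: small white china cup, open on top, diameter 50 mm, height 62 mm, standing under the shelf; origin at the underside; leave it alone
- bowl: blue china bowl, 110 mm across, origin at its underside, on top of the shelf; leave it alone
Things that resemble listed ones, but are neither listed nor needed, are in the scene too. What is shaped like the jar but blue or purple is not meant.

How it is judged:
On the way, in this order (a step that is already met when the one before it is completed fails the run):
1. both jaws of the reacher are closed on the jar under the shelf (contact force between each of jaw_l, jaw_r and jar above 0.8 N and x of jar in the frame of shelf above -0.11 m), for 0.2 s.
2. the jar, gripped by both jaws, is clear of the shelf's front and lifted off the worktop (contact force between each of jaw_l, jaw_r and jar above 0.8 N and x of jar in the frame of shelf below -0.14 m and height (world z) of jar above 0.006 m), for 0.2 s.
At the end, for the whole second after the job is handed in: The jar stands upright (within 0.08 rad) and still on the board, its axis at least 20 mm inside the board's edges; the reacher lies flat (within 0.08 rad) and still on the worktop, its underside within 8 mm of it, trigger out (travel under 3 mm), nothing of it touching the jar (x of jar in the frame of board between -0.055 and 0.055 m and y of jar in the frame of board between -0.08 and 0.08 m and z of jar in the frame of board between 0.009 and 0.016 m and angle between each of jar, reacher's own z axis and vertical below 0.08 rad and linear speed of each of jar, reacher below 0.02 m/s and contact force between each of jaw_l, jaw_r, reacher and jar below 0.05 N and height (world z) of reacher below 0.008 m and value of joint trigger below 0.003 m).
It fails at once if the gripper or the arm touches the jar (contact force between any of the fingers, the arm and jar above 0.3 N).
It fails at once if the glass is overstrained: a jaw presses it with more than 14 N, or it is pressed onto the board with more than 15 N (contact force between any of jaw_l, jaw_r and jar above 14 N or contact force between jar and board above 15 N).
It fails at once if the jar tips by more than 0.5 rad (angle between jar's own z axis and vertical above 0.5 rad).
It fails at once if the jar is let fall onto the board or worktop (faster than 0.35 m/s with no jaw on it, a drop of over 6 mm) (linear speed of jar above 0.35 m/s and contact force between each of jaw_l, jaw_r and jar below 0.05 N).
It fails at once if the tin, small cup or bowl is moved by more than 25 mm (distance of any of tin, eggcup, bowl from where it was at the start of the episode above 0.025 m).
It also fails if it takes over 58 s, if anything falls off the work surface, if the arm or the gripper's body presses on something with over 40 N, if the wrist force passes 120 N, or if a joint passes its speed limit or range.

ROBOT

A 7-joint arm with a two-finger parallel gripper is mounted at the origin on the work surface. World frame = base frame: x ahead of the robot, y to its left, z up, the work surface at z = 0. Lengths are in m, angles in rad, forces in N, time in s.
With the tool pointing down it reaches from about 0.425 to 0.925 m from the base axis. Payload 6.8 kg.
Tool frame: the origin (TCP) lies between the finger pads; the fingertips stand 11 mm ahead of it and the grasp point (between the pads) lies 8 mm behind it; z points along the fingers, y is the line along which they close (so a half turn about z gives the same grasp; the last joint's range is limited). The gripper opens to 85 mm and grips with 20 to 120 N. Pads are 22 mm wide; open, the fingers measure 114 mm over their backs; the gripper's body (76 mm by 85 mm) begins 54 mm behind the grasp point. The pads swing forward as they close: fully open they stand 13 mm farther back than shut.
Start: joints at [1.032, 0.477, 0.022, 1.555, -0.011, 1.109, -0.083], TCP at [0.282, -0.613, 0.242] pointing down, gripper open.
Joint ranges: [-2.96, 2.96], [-0.34, 2.1], [-1.41, 1.46], [0.24, 2.44], [-1.37, 4.51], [0.17, 1.92], [-2.96, 2.96]. Speed limits (rad/s): [2.39, 2.39, 3.14, 3.14, 3.14, 3.14, 3.14].

INTERFACE

Orientations are given as a rotation vector (axis times angle).
In Python, from bench import r gives the robot as it stands.
- The arm moves only by the tool send_rows, never from a script. Its argument "deltas" is a list of rows, each an object of numbers: "dx", "dy", "dz": the shift along the world's x, y, z in mm; "rx", "ry", "rz": the turn, a rotation vector about the world's x, y, z in degrees. A call has 1 to 5 rows; each row is the pose to reach, as a shift and turn from the pose commanded when the call began; what a row does not reach only later rows make up. A row lasts 1/12 s, in which the tool goes at most 41.7 mm and 7.16 degrees, less where a joint would pass 70% of its speed; a pose out of reach is approached as far as the arm can. A call with a gripper value outside its range is refused whole. "jaw" is the finger opening in mm, from 0 to 85.4, set as the call begins (left out, the last holds). The fingers move at their own pace and stop on an object; "newtons" is the grip in N (left out, the last holds). Time passes only in rows, so rows that repeat a pose let the fingers close. It gives the time, the measured TCP pose, the force, the opening and the grip force at its end, in the units of the state.
- r.get_obs(): the state, without advancing time (a new reading comes with each control period).
- r.grab_frame(name): name is "side" or "top" or "wrist"; returns a dict with "frame" (420x560x3 uint8, blue, green, red), "z_map" (420x560 float32, m along the optical axis (not along the pixel's ray), 0 where there is no reading), "vertical_fov" (degrees; the focal length in pixels is half the picture's height over the tangent of half this angle, whatever the lens; pixels are square), "cx", "cy" (the principal point, pixels), "xyz" and "orientation" of the camera in the world. Camera axes: x right, y down, z forward; pixel columns grow to the right and rows downward; lengths in m; the calibration is good to about 2 mm. The wrist camera is an equidistant fisheye: a pixel r from the principal point sees the ray r / f radians off the axis. A picture is of the moment at which its call begins.
- r.hand_in(): hands the job in; it is judged then, once.
The state is a dict: "clock": time; "joints": joint angles; "qvel": joint speeds; "tau": joint torques, N m; "tcp_pos": TCP position; "orientation": TCP orientation; "contact_force": force on the tool from outside, world axes, zero at the start; "moment": the same for the moment, N m; "grip_width": finger opening in m; "gripper_force": force on a finger pad.
Only numpy, scipy, OpenCV 4.12 (cv2) and the standard library are available. Lean on these libraries where they do the work, as an engineer would, in place of code of your own. Each camera call takes 0.05 s, during which the arm holds its last target. There are 200 camera calls.

## Working session

There is one attempt and no reset: what is moved stays moved. The work goes in short steps, Python scripts to look and compute and a tool call to move; the robot and the scene stay as the last step left them, time stands still between calls to the robot, and variables do not carry over. Pictures are saved under pics/ and viewed, at most 13 in all, crops included, and the job is handed in when it is done.

Besides the shell and the picture viewer there is one more tool, called after "Emit:" as name(argument=value, ...) on one line, values as JSON. send_rows: Moves the arm, as the interface text tells. Its arguments: {"type":"object","properties":{"deltas":{"type":"array","items":{"type":"object","properties":{"dx":{"type":"number"},"dy":{"type":"number"},"dz":{"type":"number"},"rx":{"type":"number"},"ry":{"type":"number"},"rz":{"type":"number"}}}},"jaw":{"type":"number"},"newtons":{"type":"number"}},"required":["deltas"]}

```bash
mkdir -p pics; ls; cat > h.py <<'E'
import numpy as np, cv2, pickle
from scipy.spatial.transform import Rotation as R
from bench import r
def grab(n,save=None):
    g=r.grab_frame(n)
    if save: cv2.imwrite('pics/'+save,g['frame']); pickle.dump(g,open('pics/'+save+'.pkl','wb'))
    return g
def load(s): return pickle.load(open('pics/'+s+'.pkl','rb'))
def cam(g):
    o=np.array(g['orientation'],float); M=o if o.shape==(3,3) else R.from_rotvec(o).as_matrix()
    f=g['frame'].shape[0]/2/np.tan(np.radians(g['vertical_fov'])/2)
    return np.array(g['xyz']),M,f
def ray_plane(g,u,v,z):
    p,M,f=cam(g); d=M@np.array([(u-g['cx'])/f,(v-g['cy'])/f,1]); return p+d*(z-p[2])/d[2]
def cloud(g):
    p,M,f=cam(g); v,u=np.mgrid[:420,:560]; z=g['z_map']
    c=np.stack([(u-g['cx'])/f*z,(v-g['cy'])/f*z,z],-1); return c@M.T+p
E
python3 - <<'E'
from h import *
for n in('top','side'):
    g=grab(n,n+'0.png'); print(n,g['xyz'],g['orientation'],g['vertical_fov'],g['cx'],g['cy'])
o=r.get_obs(); print(o)
E
```

```text
pics
top [0.36952861 0.05090896 1.45391039] [-2.17070935  2.13847228 -0.09783973] 42.32509485622024 282.15877233386533 206.79701452876193
side [0.27364158 0.6308652  0.64410437] [-0.56808183  2.66435524 -1.22299987] 54.21018672080998 281.8167290561045 204.71203887810415
{'clock': 0.1, 'joints': array([ 1.03187877,  0.47769975,  0.02230762,  1.5563115 , -0.0114827 ,
        1.10931839, -0.08309601]), 'qvel': array([ 0.00062071, -0.00319812,  0.00015887, -0.00326989,  0.00014239,
       -0.00250784,  0.00177296]), 'tau': array([ 3.31565017e-03, -5.97767115e+01,  1.61304463e+00, -2.81959069e+01,
        1.27802684e-02,  4.97528687e-03, -1.02337424e-06]), 'tcp_pos': array([ 0.28168776, -0.61286267,  0.24145146]), 'orientation': array([-3.06745862e+00, -6.71272453e-01,  7.15622306e-04]), 'contact_force': array([-0.09495066,  0.6329205 ,  0.07804279]), 'moment': array([-0.02013678, -0.01619318, -0.03475795]), 'gripper_force': 0.0, 'grip_width': 0.08517710999906769}
```

View pics/top0.png

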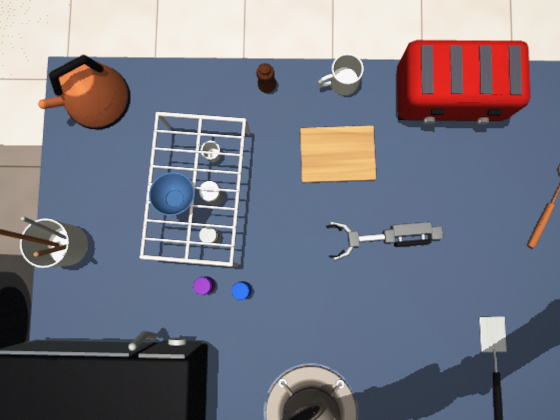

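View pics/side0.png

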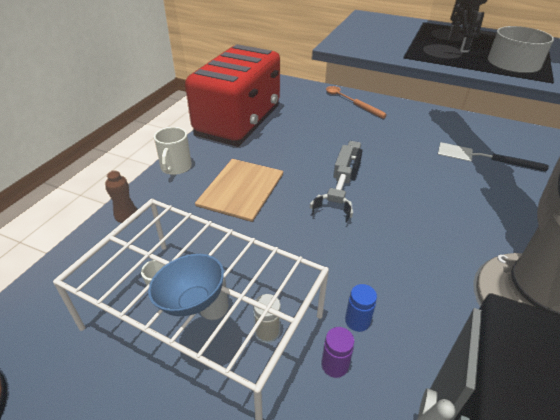

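The top view shows the shelf at about (195,190) and the board at (338,154). The reacher lies with its jaws at about (340,240) and its handle at about (412,233). Under the shelf there are three candidates in the top view: (210,150), which is open and so the cup; (209,191); and (208,236). The blue and purple jars at (241,291) and (203,285) are decoys. I'll measure heights and diameters, then check an enlarged crop.

```bash
python3 - <<'E'
from h import *
g=load('top0.png'); s=load('side0.png')
C=cloud(g); S=cloud(s)
a=cv2.resize(g['frame'][105:275,135:255],None,fx=3,fy=3,interpolation=2)
b=cv2.resize(s['frame'][210:385,60:330],None,fx=1.9,fy=1.9,interpolation=2)
h=max(a.shape[0],b.shape[0]); pad=lambda i:cv2.copyMakeBorder(i,0,h-i.shape[0],0,0,0)
o=np.hstack([pad(a),pad(b)])[:600,:800]; cv2.imwrite('pics/crop1.png',o)
print('table z',np.median(C[300:330,280:330,2]), np.median(S[250:280,330:350,2]))
for n,(u,v) in dict(cup=(210,150),m=(209,191),r=(208,236)).items():
    P=C[v-14:v+15,u-14:u+15].reshape(-1,3)
    z=P[:,2]; print(n,np.histogram(z,bins=np.arange(0,.16,.01))[0])
    for lo,hi in((.05,.07),(.07,.09),(.09,.11)):
        q=P[(z>lo)&(z<hi)]
        if len(q)>20: (c,rr)=cv2.minEnclosingCircle(q[:,:2].astype(np.float32)); print(lo,len(q),np.median(q,0),c,2*rr*1000)
# board: hsv mask
hsv=cv2.cvtColor(g['frame'],cv2.COLOR_BGR2HSV)
m=cv2.inRange(hsv,(8,60,90),(25,220,255)); m[:, :290]=0;m[:,385:]=0;m[:115]=0;m[190:]=0
c=max(cv2.findContours(m,0,1)[0],key=cv2.contourArea); bx=cv2.boxPoints(cv2.minAreaRect(c))
print('board',[ray_plane(g,*p,.012)[:2].round(4) for p in bx])
# shelf: white top, corners
m=((C[...,2]>.11)&(C[...,2]<.15)).astype(np.uint8); m[:,:130]=0;m[:,260:]=0;m[280:]=0;m[:105]=0
hs=hsv; m&=((hsv[...,1]<60)&(hsv[...,2]>120)).astype(np.uint8)
ys,xs=np.nonzero(m); rc=cv2.minAreaRect(np.stack([xs,ys],1).astype(np.float32)); print('shelf z',np.median(C[...,2][m>0]),[ray_plane(g,*p,.13)[:2].round(4) for p in cv2.boxPoints(rc)])
# reacher
z=C[...,2]; m=((z>.006)&(z<.07)).astype(np.uint8); m[:,:320]=0;m[:,450:]=0;m[:210]=0;m[270:]=0
n,l,st,ce=cv2.connectedComponentsWithStats(m); print(st,ce)
P=C[m>0]; np.save('reach.npy',P)
gray=cv2.resize(g['frame'][205:275,315:455],None,fx=5,fy=5,interpolation=2); cv2.imwrite('pics/crop2.png',gray)
E
```

```text
table z -0.000662897450428579 0.0007822829056953196
cup [227  25  26  26  29  62  48   0   0   0   0   0  15 123   3]
0.05 110 [0.67826661 0.27342513 0.05933331] (0.6741232872009277, 0.27236437797546387) 49.99289661645889
m [156  11  12   9  14  13  16  11  36 162 110   1   6  70   7]
0.05 29 [0.54184764 0.24633884 0.0610736 ] (0.5553510189056396, 0.2604459226131439) 51.47581547498703
0.07 47 [0.5448465  0.24759902 0.08516518] (0.5600403547286987, 0.26497238874435425) 53.6179281771183
0.09 272 [0.55774031 0.26504479 0.09919067] (0.5596298575401306, 0.26404720544815063) 51.70230194926262
r [164   9   4  10   7  12  14 144  83   0   0   0   2 104  13]
0.05 26 [0.44812305 0.24926395 0.06013569] (0.4517257809638977, 0.2615661323070526) 42.62766242027283
0.07 227 [0.45024738 0.26769476 0.07892883] (0.44964948296546936, 0.2686851918697357) 43.705593794584274
board [array([0.7481, 0.0379]), array([ 0.7574, -0.1631]), array([ 0.6064, -0.1678]), array([0.5969, 0.0309])]
shelf z 0.13405400302499437 [array([0.3866, 0.425 ]), array([0.7595, 0.4067]), array([0.7397, 0.1728]), array([0.3692, 0.197
[... 4934 characters left out ...]
  ]
 [342.         259.        ]
 [348.         259.        ]
 [445.5        258.        ]
 [320.         261.        ]
 [338.         261.        ]
 [364.         260.        ]
 [404.         260.        ]
 [413.         260.        ]
 [344.         262.        ]
 [374.         262.        ]
 [445.         263.        ]
 [367.         265.        ]
 [414.         265.        ]
 [431.         264.        ]
 [324.         267.        ]
 [352.         266.        ]
 [370.         267.        ]
 [380.         266.        ]
 [359.         268.        ]
 [374.         269.        ]
 [393.         268.        ]
 [396.         268.        ]
 [409.         268.        ]
 [420.         268.        ]]
```

View pics/crop1.png

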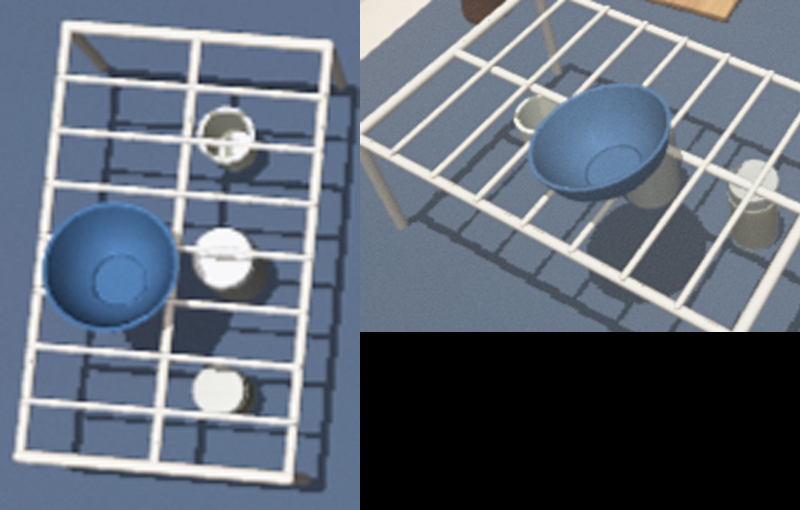

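View pics/crop2.png

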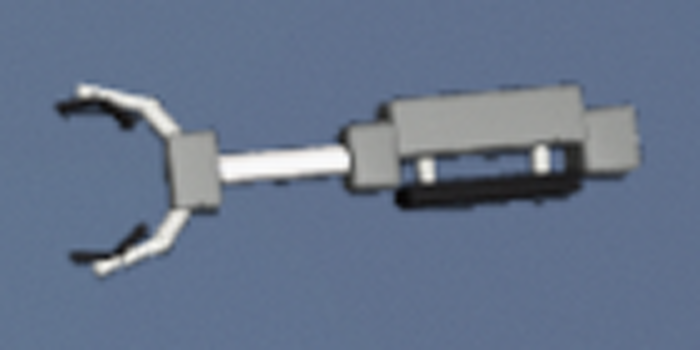

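The crop shows the right-hand object at top (208,236) with a flat lid and a narrower neck over a glass body. It measures 79 mm high and about 44 mm across, so it is the jar, at about (0.450, 0.268). The middle one is 99 mm high and plain, so it is the tin. The open one is the cup. Next I'll get the reacher's pose.

```bash
python3 - <<'E'
from h import *
g=load('top0.png'); im=g['frame']; hsv=cv2.cvtColor(im,cv2.COLOR_BGR2HSV)
m=((hsv[...,1]<70)&(hsv[...,2]>90)).astype(np.uint8)
m[:, :325]=0;m[:,450:]=0;m[:212]=0;m[268:]=0
def seg(lo,hi):
    mm=m.copy(); mm[:,:lo]=0; mm[:,hi+1:]=0; ys,xs=np.nonzero(mm); return xs,ys
for nm,lo,hi,z in(('pivot',351,356,.04),('shaft',360,382,.037),('front',386,391,.045),('tab',434,441,.045)):
    xs,ys=seg(lo,hi); c=(xs.mean(),ys.mean()); print(nm,c,ys.min(),ys.max(),xs.min(),xs.max(),ray_plane(g,*c,z).round(4))
xs,ys=np.nonzero(m); print('x ext',xs.min(),xs.max())
# front block extents / tab rear edge
for nm,u,v in(('tabrear',442.6,233),('frontfront',384,236)): print(nm,ray_plane(g,u,v,.045).round(4))
# block edges: grey top edge rows and dark trigger bottom rows at some columns
d=(hsv[...,2]<60).astype(np.uint8)
for u in range(398,430,4):
    a=np.nonzero(m[212:268,u])[0]+212; b=np.nonzero(d[212:268,u])[0]+212
    print(u,a.min(),b.min() if len(b) else 0,b.max() if len(b) else 0, ray_plane(g,u,a.min()-.5,.045)[:2].round(4), ray_plane(g,u,(b.max() if len(b) else 0)+.5,.043)[:2].round(4))
c=cloud(g)
for lo,hi in((351,356),(360,382),(386,391),(434,441)):
    x,y=seg(lo,hi); print(np.median(c[y,x],0).round(4))
E
```

```text
pivot (np.float64(353.3203883495146), np.float64(239.0097087378641)) 230 250 351 356 [ 0.4453 -0.1054  0.04  ]
shaft (np.float64(370.9261744966443), np.float64(237.35570469798657)) 234 241 360 382 [ 0.4505 -0.1514  0.037 ]
front (np.float64(388.53246753246754), np.float64(235.07792207792207)) 229 241 386 391 [ 0.4566 -0.1957  0.045 ]
tab (np.float64(437.5566037735849), np.float64(232.1320754716981)) 226 239 434 441 [ 0.4661 -0.3221  0.045 ]
x ext 221 260
tabrear [ 0.464 -0.335  0.045]
frontfront [ 0.454 -0.184  0.045]
398 224 241 246 [ 0.487  -0.2204] [ 0.4275 -0.2203]
402 224 242 245 [ 0.4872 -0.2307] [ 0.4303 -0.2306]
406 223 241 245 [ 0.4899 -0.2411] [ 0.4304 -0.2409]
410 223 241 245 [ 0.4901 -0.2514] [ 0.4306 -0.2512]
414 223 241 244 [ 0.4902 -0.2617] [ 0.4333 -0.2616]
418 223 240 244 [ 0.4904 -0.272 ] [ 0.4335 -0.2718]
422 222 240 244 [ 0.4931 -0.2824] [ 0.4336 -0.2821]
426 222 240 243 [ 0.4933 -0.2927] [ 0.4364 -0.2925]
[ 0.4454 -0.1048  0.0399]
[ 0.4511 -0.1522  0.0335]
[ 0.4569 -0.1958  0.0442]
[ 0.4663 -0.3227  0.0438]
```

Reacher origin is about (0.4605, -0.2575), with its x axis at 95.5°. The grip width checks at about 57 mm and the handle at about 150 mm. I'll move above the grip and turn +70.8°.

Emit:
send_rows(deltas=[{"dx": 18,"dy": 35,"dz": -5,"rz": 7},{"dx": 36,"dy": 70,"dz": -10,"rz": 14},{"dx": 54,"dy": 106,"dz": -16,"rz": 21},{"dx": 72,"dy": 142,"dz": -22,"rz": 28},{"dx": 90,"dy": 178,"dz": -30,"rz": 35}], jaw=85)

```text
$.deltas[0]: bad value
```

Emit:
send_rows(deltas=[{"dx": 18,"dy": 35,"dz": -14,"rz": 7},{"dx": 36,"dy": 70,"dz": -28,"rz": 14},{"dx": 54,"dy": 106,"dz": -42,"rz": 21},{"dx": 72,"dy": 142,"dz": -56,"rz": 28},{"dx": 89,"dy": 177,"dz": -70,"rz": 35.8}])

```text
$.deltas[0]: bad value
```

Emit:
send_rows(deltas=[{},{}])

```text
$.deltas[0]: bad value
```

```bash
python3 - <<'E'
from h import *
o=r.get_obs(); print(o['clock'],o['tcp_pos'],o['joints'].round(2)); M=R.from_rotvec(o['orientation']).as_matrix(); print(M.round(4),np.degrees(np.arctan2(M[1,1],M[0,1])))
g=grab('wrist','w0.png'); print(g['xyz'],g['vertical_fov'],g['cx'],g['cy'])
E
```

```text
0.1 [ 0.28168776 -0.61286267  0.24145146] [ 1.03  0.48  0.02  1.56 -0.01  1.11 -0.08]
[[ 9.086e-01  4.177e-01 -8.000e-04]
 [ 4.177e-01 -9.086e-01  1.400e-03]
 [-1.000e-04 -1.600e-03 -1.000e+00]] -65.31235201206702
[ 0.34755245 -0.58353122  0.37185803] 65.70646984690485 280.60194617914243 214.82928837378063
```

View pics/w0.png

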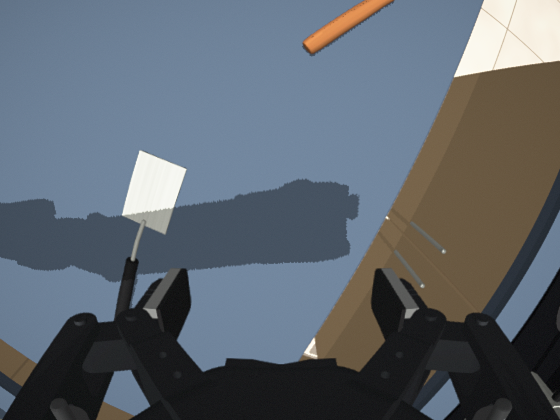

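The rows need all six keys, so nothing moved. The picture only shows the start view, with the spatula at about (150,190). I'll resend.

Emit:
send_rows(deltas=[{"dx": 18,"dy": 35,"dz": -5,"rx": 0,"ry": 0,"rz": 7},{"dx": 36,"dy": 70,"dz": -10,"rx": 0,"ry": 0,"rz": 14},{"dx": 54,"dy": 106,"dz": -16,"rx": 0,"ry": 0,"rz": 21},{"dx": 72,"dy": 142,"dz": -22,"rx": 0,"ry": 0,"rz": 28},{"dx": 90,"dy": 178,"dz": -30,"rx": 0,"ry": 0,"rz": 35}], jaw=85)

```text
clock: 0.57
tcp_pos: [0.3724, -0.4337, 0.2123]
orientation: [2.72, 1.571, 0.0]
contact_force: [1.0, -0.1, 0.1]
grip_width: 0.0851
gripper_force: 0.0
```

Emit:
send_rows(deltas=[{"dx": 18,"dy": 35,"dz": -14,"rx": 0,"ry": 0,"rz": 7},{"dx": 36,"dy": 70,"dz": -28,"rx": 0,"ry": 0,"rz": 14},{"dx": 54,"dy": 106,"dz": -42,"rx": 0,"ry": 0,"rz": 21},{"dx": 72,"dy": 142,"dz": -56,"rx": 0,"ry": 0,"rz": 28},{"dx": 89,"dy": 177,"dz": -70,"rx": 0,"ry": 0,"rz": 35.8}])

```text
clock: 0.98
tcp_pos: [0.4606, -0.2582, 0.1425]
orientation: [2.119, 2.319, 0.0]
contact_force: [1.8, -1.0, 0.3]
grip_width: 0.085
gripper_force: 0.0
```

Emit:
send_rows(deltas=[{"dx": 0,"dy": 0,"dz": 0,"rx": 0,"ry": 0,"rz": 0},{"dx": 0,"dy": 0,"dz": 0,"rx": 0,"ry": 0,"rz": 0}])

```text
clock: 1.15
tcp_pos: [0.4607, -0.257, 0.1421]
orientation: [-2.118, -2.317, -0.001]
contact_force: [-0.9, -0.6, 0.1]
grip_width: 0.0847
gripper_force: 0.0
```

```bash
python3 - <<'E'
from h import *
o=r.get_obs(); print(o['clock'],o['tcp_pos'],o['joints'].round(2)); M=R.from_rotvec(o['orientation']).as_matrix(); print(M[:,2].round(4),np.degrees(np.arctan2(M[1,1],M[0,1])))
g=grab('wrist','w1.png'); print(g['xyz'],g['vertical_fov'],g['cx'],g['cy'])
E
```

```text
1.15 [ 0.46071128 -0.25695314  0.14208334] [ 0.69  0.39 -0.36  1.98  0.18  0.81  0.31]
[-0.0013  0.0019 -1.    ] 5.133800600684656
[ 0.45352474 -0.18530309  0.27267097] 65.70646984690485 280.60194617914243 214.82928837378063
```

View pics/w1.png

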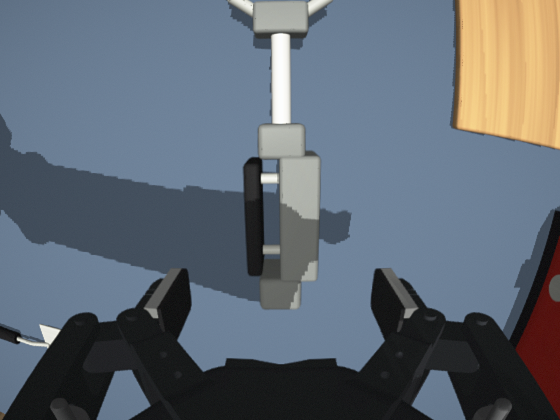

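The wrist view shows the reacher's shaft at column ~281, straight up the image and matching the principal point. The grip faces at columns 245 to 320 are centred between the fingers. I'll descend and close lightly.

Emit:
send_rows(deltas=[{"dx": 0,"dy": 0,"dz": -35,"rx": 0,"ry": 0,"rz": 0},{"dx": 0,"dy": 0,"dz": -70,"rx": 0,"ry": 0,"rz": 0},{"dx": 0,"dy": 0,"dz": -100,"rx": 0,"ry": 0,"rz": 0},{"dx": 0,"dy": 0,"dz": -117,"rx": 0,"ry": 0,"rz": 0},{"dx": 0,"dy": 0,"dz": -125,"rx": 0,"ry": 0,"rz": 0}], jaw=85)

```text
clock: 1.62
tcp_pos: [0.4579, -0.2613, 0.0156]
orientation: [-2.128, -2.307, 0.004]
contact_force: [0.8, 0.4, 0.2]
grip_width: 0.085
gripper_force: 0.0
```

Emit:
send_rows(deltas=[{"dx": 0,"dy": 0,"dz": 0,"rx": 0,"ry": 0,"rz": 0},{"dx": 0,"dy": 0,"dz": 0,"rx": 0,"ry": 0,"rz": 0},{"dx": 0,"dy": 0,"dz": 0,"rx": 0,"ry": 0,"rz": 0},{"dx": 0,"dy": 0,"dz": 0,"rx": 0,"ry": 0,"rz": 0},{"dx": 0,"dy": 0,"dz": 0,"rx": 0,"ry": 0,"rz": 0}], jaw=52, newtons=6)

```text
clock: 2.03
tcp_pos: [0.4626, -0.2609, 0.02]
orientation: [2.122, 2.309, 0.003]
contact_force: [3.3, -0.3, 7.2]
grip_width: 0.0524
gripper_force: 10.6
```

Emit:
send_rows(deltas=[{"dx": 0,"dy": 0,"dz": 2,"rx": 0,"ry": 0,"rz": 0},{"dx": 0,"dy": 0,"dz": 4,"rx": 0,"ry": 0,"rz": 0},{"dx": 0,"dy": 0,"dz": 4,"rx": 0,"ry": 0,"rz": 0},{"dx": 0,"dy": 0,"dz": 4,"rx": 0,"ry": 0,"rz": 0}], jaw=54, newtons=6)

```text
clock: 2.37
tcp_pos: [0.4594, -0.2598, 0.0217]
orientation: [-2.125, -2.312, 0.001]
contact_force: [-0.2, -0.1, -3.9]
grip_width: 0.054
gripper_force: 8.7
```

The grip holds at 54 mm and 8.7 N and carries the weight. I'll lift a little more and move to the stand-off in front of the shelf.

Emit:
send_rows(deltas=[{"dx": 0,"dy": 2,"dz": 5,"rx": 0,"ry": 0,"rz": 0},{"dx": 1,"dy": 12,"dz": 10,"rx": 0,"ry": 0,"rz": 0},{"dx": 3,"dy": 32,"dz": 10,"rx": 0,"ry": 0,"rz": 0},{"dx": 5,"dy": 57,"dz": 10,"rx": 0,"ry": 0,"rz": 0},{"dx": 8,"dy": 82,"dz": 10,"rx": 0,"ry": 0,"rz": 0}])

```text
clock: 2.78
tcp_pos: [0.468, -0.1766, 0.0324]
orientation: [2.127, 2.312, 0.0]
contact_force: [0.3, -0.4, -3.1]
grip_width: 0.0542
gripper_force: 8.7
```

Emit:
send_rows(deltas=[{"dx": 3,"dy": 25,"dz": 0,"rx": 0,"ry": 0,"rz": 0},{"dx": 6,"dy": 50,"dz": 0,"rx": 0,"ry": 0,"rz": 0},{"dx": 9,"dy": 75,"dz": 0,"rx": 0,"ry": 0,"rz": 0},{"dx": 11,"dy": 98,"dz": 0,"rx": 0,"ry": 0,"rz": 0},{"dx": 12,"dy": 112,"dz": 0,"rx": 0,"ry": 0,"rz": 0}])

```text
clock: 3.2
tcp_pos: [0.4804, -0.0618, 0.0324]
orientation: [-2.121, -2.317, -0.003]
contact_force: [0.1, 0.2, -2.8]
grip_width: 0.0536
gripper_force: 8.7
```

Emit:
send_rows(deltas=[{"dx": 0,"dy": 5,"dz": 0,"rx": 0,"ry": 0,"rz": 0},{"dx": 0,"dy": 5,"dz": 0,"rx": 0,"ry": 0,"rz": 0},{"dx": 0,"dy": 5,"dz": 0,"rx": 0,"ry": 0,"rz": 0}])

```text
clock: 3.45
tcp_pos: [0.4799, -0.0613, 0.0321]
orientation: [2.125, 2.313, -0.001]
contact_force: [-0.2, -0.4, -4.1]
grip_width: 0.0539
gripper_force: 8.7
```

```bash
python3 - <<'E'
from h import *
o=r.get_obs(); M=R.from_rotvec(o['orientation']).as_matrix(); print(o['clock'],o['tcp_pos'],o['grip_width'],o['gripper_force'],np.degrees(np.arctan2(M[1,1],M[0,1])),o['joints'].round(2))
t=grab('top','top1.png'); s=grab('side','side1.png'); w=grab('wrist','w2.png')
a=cv2.resize(t['frame'][100:300,130:420],(400,276)); a=cv2.resize(t['frame'][150:300,180:380],(400,300))
b=cv2.resize(s['frame'][180:380,200:467],(400,300)); c=cv2.resize(w['frame'],(400,300))
cv2.imwrite('pics/m1.png',np.vstack([np.hstack([a,b]),np.hstack([c,c*0])]))
E
```

```text
3.45 [ 0.47989817 -0.06127069  0.03205353] 0.05385089771906811 8.654059320688248 4.854770658858071 [ 0.24  0.51 -0.29  2.14  0.28  0.53 -0.18]
```

View pics/m1.png

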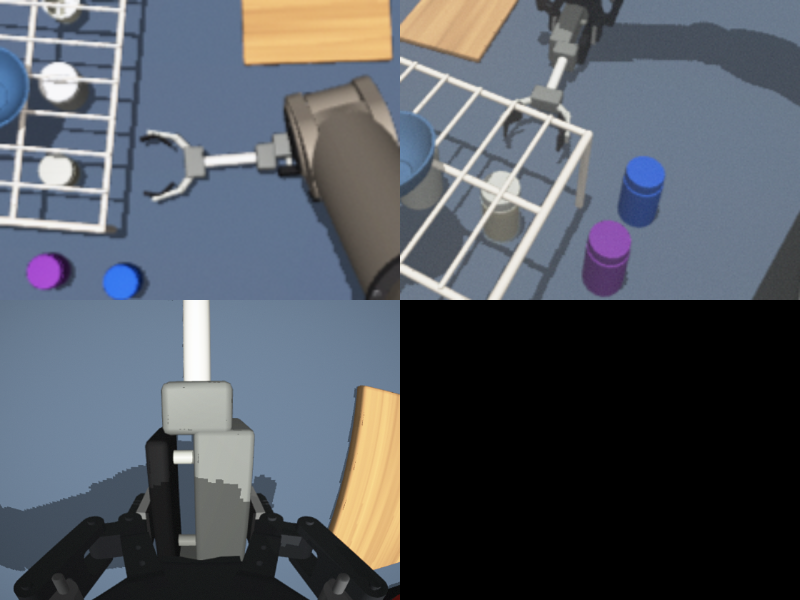

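The reacher is held level, with its jaws at about (155,165) in the upper-left crop, just in front of the shelf edge and aimed between the leg and the tin. Next I'll measure its pose and the jar's remaining offset.

```bash
cat > meas.py <<'E'
from h import *
def reach(t,zoff,u0,u1,v0,v1):
    # grey/white bright pixels in window; pivot block and shaft by height
    C=cloud(t); hsv=cv2.cvtColor(t['frame'],cv2.COLOR_BGR2HSV)
    m=(hsv[...,1]<80)&(hsv[...,2]>85); w=np.zeros_like(m); w[v0:v1,u0:u1]=1; m&=w
    return m,C
E
python3 - <<'E'
from meas import *
t=load('top1.png')
m,C=reach(t,0,250,330,210,255)
for u in range(250,330): 
    y=np.nonzero(m[:,u])[0]
    if len(y): print(u,y.min(),y.max(),len(y),round(y.mean(),1),C[y[len(y)//2],u].round(3), end=' | ')
E
```

```text
250 212 237 4 224.8 [ 0.462  0.167 -0.003] | 251 227 241 3 234.3 [ 0.454  0.165 -0.005] | 252 213 245 6 223.7 [0.492 0.162 0.001] | 253 214 253 7 227.7 [0.498 0.156 0.056] | 254 211 245 8 221.0 [0.498 0.153 0.053] | 255 210 250 8 227.0 [0.498 0.151 0.051] | 256 215 250 8 232.2 [ 0.473  0.151 -0.002] | 257 215 251 11 231.9 [ 0.476  0.149 -0.006] | 258 211 250 8 231.5 [0.423 0.141 0.056] | 259 215 250 10 232.6 [0.462 0.143 0.001] | 260 215 249 9 230.0 [ 0.482  0.141 -0.005] | 261 216 249 7 233.4 [0.444 0.137 0.003] | 262 216 249 12 233.9 [ 0.46   0.135 -0.005] | 263 211 248 15 229.7 [0.463 0.132 0.001] | 264 215 248 16 231.4 [0.46  0.129 0.003] | 265 216 253 14 232.5 [ 0.449  0.127 -0.002] | 266 213 247 14 229.4 [ 0.471  0.124 -0.002] | 267 216 247 14 230.1 [ 0.466  0.122 -0.002] | 268 213 247 14 228.9 [ 0.49   0.119 -0.001] | 269 216 247 18 231.4 [0.455 0.116 0.002] | 270 217 246 16 231.0 [0.466 0.113 0.002] | 271 214 246 25 230.7 [ 0.471  0.111 -0.002] | 272 219 245 27 232.0 [ 0.463  0.108 -0.002] | 273 212 244 26 231.2 [0.46  0.103 0.049] | 274 215 242 24 230.2 [0.462 0.101 0.053] |
[... 1698 characters left out ...]
02  0.055] | 315 211 233 18 224.0 [ 0.479 -0.005  0.057] | 316 215 233 19 224.0 [ 0.482 -0.007  0.056] | 317 216 233 18 224.5 [ 0.479 -0.01   0.057] | 318 216 227 12 221.5 [ 0.487 -0.012  0.059] | 319 216 227 12 221.5 [ 0.487 -0.015  0.056] | 320 216 231 13 222.2 [ 0.487 -0.018  0.056] | 321 211 227 14 220.2 [ 0.49  -0.021  0.051] | 322 211 232 18 222.6 [ 0.485 -0.023  0.051] | 323 216 232 17 224.0 [ 0.482 -0.026  0.056] | 324 220 232 13 226.0 [ 0.477 -0.028  0.055] | 325 210 239 9 226.2 [ 0.471 -0.032  0.035] | 326 210 231 6 215.2 [ 0.478 -0.014  0.379] | 327 210 231 10 215.7 [ 0.473 -0.015  0.386] | 328 210 222 13 216.0 [ 0.471 -0.017  0.386] | 329 210 226 16 218.1 [ 0.465 -0.019  0.388] |
```

Before the move, jaw_mid is at about (0.459, 0.146), level, with the underside about 11 mm up. The target is (0.4545, 0.269): the jar centre plus 4 mm in x, because closing shifts the body. I'll lower 6 mm and advance.

Emit:
send_rows(deltas=[{"dx": 4,"dy": 3,"dz": -3,"rx": 0,"ry": 0,"rz": 0},{"dx": 6,"dy": 13,"dz": -6,"rx": 0,"ry": 0,"rz": 0},{"dx": 4,"dy": 31,"dz": -6,"rx": 0,"ry": 0,"rz": 0},{"dx": 2,"dy": 51,"dz": -6,"rx": 0,"ry": 0,"rz": 0},{"dx": 0,"dy": 71,"dz": -6,"rx": 0,"ry": 0,"rz": 0}])

```text
clock: 4.02
tcp_pos: [0.4803, 0.0113, 0.0255]
orientation: [-2.127, -2.312, -0.0]
contact_force: [-0.5, 0.2, -2.9]
grip_width: 0.054
gripper_force: 8.7
```

Emit:
send_rows(deltas=[{"dx": -2,"dy": 15,"dz": 0,"rx": 0,"ry": 0,"rz": 0},{"dx": -3,"dy": 30,"dz": 0,"rx": 0,"ry": 0,"rz": 0},{"dx": -4,"dy": 42,"dz": 0,"rx": 0,"ry": 0,"rz": 0},{"dx": -4,"dy": 42,"dz": 0,"rx": 0,"ry": 0,"rz": 0},{"dx": -4,"dy": 42,"dz": 0,"rx": 0,"ry": 0,"rz": 0}])

```text
clock: 4.43
tcp_pos: [0.4762, 0.0531, 0.0257]
orientation: [-2.123, -2.315, -0.0]
contact_force: [-0.2, -1.5, -3.8]
grip_width: 0.0542
gripper_force: 8.7
```

```bash
python3 - <<'E'
from meas import *
o=r.get_obs(); print(o['tcp_pos'],o['contact_force'])
t=grab('top','top2.png'); s=grab('side','side2.png')
a=cv2.resize(t['frame'][190:290,180:313],(800,600)); a=cv2.resize(a,(400,300))
b=cv2.resize(s['frame'][230:350,230:390],(400,300))
cv2.imwrite('pics/m2.png',np.hstack([a,b]))
C=cloud(t); P=C[220:252,192:226].reshape(-1,3); q=P[(P[:,2]>.07)&(P[:,2]<.09)]; print('jar',cv2.minEnclosingCircle(q[:,:2].astype(np.float32)),q.mean(0))
# pivot block columns
m,_=reach(t,0,190,300,205,260)
for u in range(222,262): 
    y=np.nonzero(m[:,u]&(C[:,u,2]>.03)&(C[:,u,2]<.065))[0]
    if len(y): print(u,len(y),round(y.mean(),1),C[y,u].mean(0).round(3)[:2], end=' | ')
E
```

```text
[0.47620613 0.05311452 0.02569731] [-0.17513568 -1.47808061 -3.7566907 ]
jar ((0.45021533966064453, 0.26833081245422363), 0.02220073901116848) [0.45010111 0.26769344 0.07946381]
222 4 232.5 [0.457 0.237] | 223 4 232.5 [0.457 0.235] | 224 6 228.5 [0.468 0.232] | 225 7 227.6 [0.47 0.23] | 226 8 226.5 [0.473 0.227] | 227 9 228.9 [0.467 0.224] | 228 11 231.5 [0.46  0.222] | 229 21 232.5 [0.457 0.218] | 230 20 233.1 [0.456 0.216] | 231 18 233.2 [0.456 0.213] | 232 9 229.6 [0.465 0.21 ] | 235 1 238.0 [0.443 0.202] | 236 12 232.5 [0.457 0.2  ] | 237 14 231.0 [0.461 0.197] | 238 12 232.0 [0.459 0.195] | 239 6 231.5 [0.461 0.193] | 240 5 231.0 [0.462 0.19 ] | 241 5 231.0 [0.462 0.187] | 242 5 231.0 [0.462 0.184] | 243 6 230.5 [0.463 0.183] | 244 6 230.5 [0.463 0.18 ] | 245 6 230.5 [0.463 0.177] | 246 6 230.5 [0.463 0.174] | 247 5 230.0 [0.465 0.172] | 248 5 230.0 [0.465 0.169] | 249 5 230.0 [0.465 0.167] | 250 5 230.0 [0.465 0.164] | 251 5 230.0 [0.465 0.161] | 252 5 230.0 [0.465 0.159] | 253 5 230.0 [0.465 0.156] | 254 5 230.0 [0.465 0.154] | 255 6 229.5 [0.466 0.151] | 256 6 229.5 [0.466 0.148] | 257 6 229.5 [0.466 0.146] | 258 6 229.5 [0.466 0.143] | 259 6 229.5 [0.467 0.141] | 260 5 229.0 [0.468 0.138] | 261 5 229.0 [0.468 0.135] |
```

View pics/m2.png

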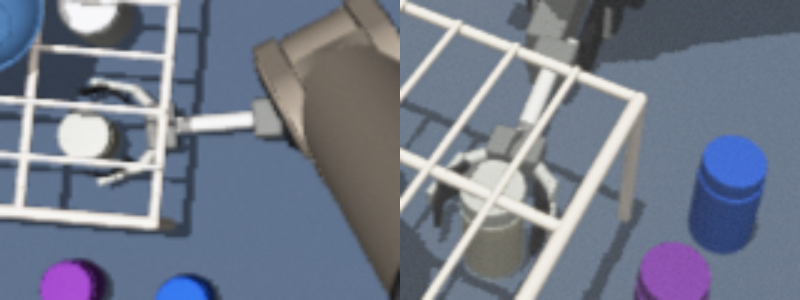

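The upper-left crop shows both jaws around the jar, with the lid at about (87,137). The jaws need about 8 mm more depth, and the lateral offset is as planned. I'll advance 8 mm, then close gradually.

Emit:
send_rows(deltas=[{"dx": 0,"dy": 4,"dz": 0,"rx": 0,"ry": 0,"rz": 0},{"dx": -1,"dy": 8,"dz": 0,"rx": 0,"ry": 0,"rz": 0},{"dx": -1,"dy": 8,"dz": 0,"rx": 0,"ry": 0,"rz": 0}])

```text
clock: 4.78
tcp_pos: [0.4751, 0.0607, 0.0259]
orientation: [-2.125, -2.313, -0.001]
contact_force: [0.6, 0.5, -2.8]
grip_width: 0.0538
gripper_force: 8.7
```

Emit:
send_rows(deltas=[{"dx": 0,"dy": 0,"dz": 0,"rx": 0,"ry": 0,"rz": 0},{"dx": 0,"dy": 0,"dz": 0,"rx": 0,"ry": 0,"rz": 0},{"dx": 0,"dy": 0,"dz": 0,"rx": 0,"ry": 0,"rz": 0}], jaw=49, newtons=25)

```text
clock: 5.03
tcp_pos: [0.4752, 0.0599, 0.0259]
orientation: [2.126, 2.313, -0.0]
contact_force: [0.5, -0.7, -2.1]
grip_width: 0.049
gripper_force: 10.1
```

Emit:
send_rows(deltas=[{"dx": 0,"dy": 0,"dz": 0,"rx": 0,"ry": 0,"rz": 0},{"dx": 0,"dy": 0,"dz": 0,"rx": 0,"ry": 0,"rz": 0},{"dx": 0,"dy": 0,"dz": 0,"rx": 0,"ry": 0,"rz": 0}], jaw=46, newtons=25)

```text
clock: 5.28
tcp_pos: [0.4751, 0.0601, 0.0259]
orientation: [-2.126, -2.313, 0.0]
contact_force: [0.2, -0.8, -2.8]
grip_width: 0.0465
gripper_force: 18.6
```

Emit:
send_rows(deltas=[{"dx": 0,"dy": 0,"dz": 0,"rx": 0,"ry": 0,"rz": 0},{"dx": 0,"dy": 0,"dz": 0,"rx": 0,"ry": 0,"rz": 0},{"dx": 0,"dy": 0,"dz": 0,"rx": 0,"ry": 0,"rz": 0},{"dx": 0,"dy": 0,"dz": 0,"rx": 0,"ry": 0,"rz": 0}], jaw=44, newtons=25)

```text
clock: 5.62
tcp_pos: [0.4751, 0.0601, 0.0259]
orientation: [-2.126, -2.313, 0.0]
contact_force: [-0.4, -0.2, -3.0]
grip_width: 0.0463
gripper_force: 27.9
```

The grip is firm at 28 N and 46.3 mm. I'll lift and withdraw.

Emit:
send_rows(deltas=[{"dx": 0,"dy": 0,"dz": 4,"rx": 0,"ry": 0,"rz": 0},{"dx": 0,"dy": 0,"dz": 9,"rx": 0,"ry": 0,"rz": 0},{"dx": 0,"dy": 0,"dz": 15,"rx": 0,"ry": 0,"rz": 0},{"dx": 0,"dy": 0,"dz": 20,"rx": 0,"ry": 0,"rz": 0},{"dx": 1,"dy": -5,"dz": 20,"rx": 0,"ry": 0,"rz": 0}])

```text
clock: 6.03
tcp_pos: [0.4769, 0.0561, 0.0472]
orientation: [2.123, 2.314, 0.004]
contact_force: [0.1, 1.0, -4.8]
grip_width: 0.045
gripper_force: 26.4
```

Emit:
send_rows(deltas=[{"dx": 1,"dy": -12,"dz": 0,"rx": 0,"ry": 0,"rz": 0},{"dx": 3,"dy": -29,"dz": 0,"rx": 0,"ry": 0,"rz": 0},{"dx": 5,"dy": -49,"dz": 0,"rx": 0,"ry": 0,"rz": 0},{"dx": 7,"dy": -69,"dz": 0,"rx": 0,"ry": 0,"rz": 0},{"dx": 9,"dy": -89,"dz": 3,"rx": 0,"ry": 0,"rz": 0}])

```text
clock: 6.45
tcp_pos: [0.4848, -0.0353, 0.0487]
orientation: [-2.125, -2.313, 0.001]
contact_force: [-0.6, 0.2, -4.4]
grip_width: 0.0452
gripper_force: 26.6
```

Emit:
send_rows(deltas=[{"dx": 2,"dy": -18,"dz": 2,"rx": 0,"ry": 0,"rz": 0},{"dx": 4,"dy": -36,"dz": 4,"rx": 0,"ry": 0,"rz": 0},{"dx": 6,"dy": -52,"dz": 6,"rx": 0,"ry": 0,"rz": 0},{"dx": 7,"dy": -62,"dz": 8,"rx": 0,"ry": 0,"rz": 0},{"dx": 7,"dy": -66,"dz": 8,"rx": 0,"ry": 0,"rz": 0}])

```text
clock: 6.87
tcp_pos: [0.4924, -0.1022, 0.0573]
orientation: [2.128, 2.309, -0.0]
contact_force: [0.3, 0.4, -4.6]
grip_width: 0.0449
gripper_force: 26.6
```

```bash
python3 - <<'E'
from meas import *
o=r.get_obs(); print(o['tcp_pos'],o['contact_force'],o['grip_width'],o['gripper_force'])
t=grab('top','top3.png'); s=grab('side','side3.png')
cv2.imwrite('pics/m3.png',np.hstack([cv2.resize(t['frame'][90:300,150:430],(400,300)),cv2.resize(s['frame'][110:335,140:440],(400,300))]))
E
```

```text
[ 0.49242885 -0.10217741  0.05729588] [ 0.33207836  0.39430014 -4.6360323 ] 0.04491604446284204 26.581857204437256
```

View pics/m3.png

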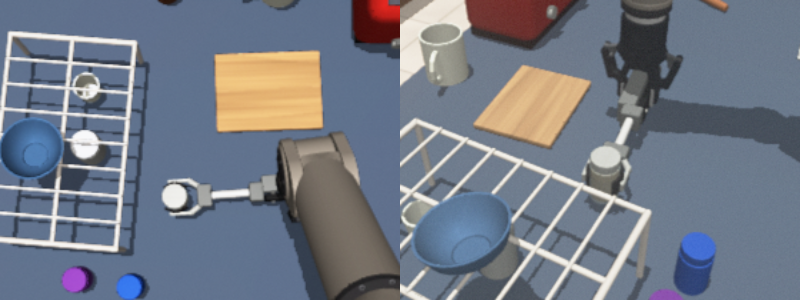

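The jar is held upright in the jaws and clear of the shelf, with its lid at about (175,197) in the left crop. Next I'll measure the jar and the tilt before carrying it to the board.

```bash
python3 - <<'E'
from meas import *
t=load('top3.png'); C=cloud(t); W=C[210:250,255:295].reshape(-1,3); q=W[W[:,2]>.09]; q=q[q[:,2]<.13]
print(len(q),q.mean(0),np.median(q[:,2]),cv2.minEnclosingCircle(q[:,:2].astype(np.float32)))
A=np.c_[q[:,:2]-q[:,:2].mean(0),np.ones(len(q))]; print('slope',np.linalg.lstsq(A,q[:,2],rcond=None)[0])
# shaft / front block top heights
for u0,u1,z0 in((292,299,226),(308,330,226),(328,334,222)):
    V=C[z0-3:z0+8,u0:u1].reshape(-1,3); V=V[(V[:,2]>.05)&(V[:,2]<.12)]; print(len(V),np.median(V,0))
E
```

```text
237 [0.46998095 0.10405341 0.10276785] 0.10291894639711319 ((0.470375120639801, 0.10413207113742828), 0.02196088433265686)
slope [ 0.02293017 -0.00344365  0.10276785]
76 [0.46936806 0.04664748 0.07241484]
121 [ 0.47798211 -0.01710849  0.06954212]
66 [ 0.48042943 -0.04328113  0.07839055]
```

The jar bottom is about 23 mm up and level; it settled a few mm in the pads. I'll add a little grip and carry it to above the board.

Emit:
send_rows(deltas=[{"dx": 4,"dy": -4,"dz": 4,"rx": 0,"ry": 0,"rz": 0},{"dx": 14,"dy": -12,"dz": 8,"rx": 0,"ry": 0,"rz": 0},{"dx": 30,"dy": -26,"dz": 10,"rx": 0,"ry": 0,"rz": 0},{"dx": 48,"dy": -42,"dz": 10,"rx": 0,"ry": 0,"rz": 0},{"dx": 66,"dy": -58,"dz": 10,"rx": 0,"ry": 0,"rz": 0}], newtons=28)

```text
clock: 7.38
tcp_pos: [0.5593, -0.1569, 0.0674]
orientation: [-2.122, -2.316, -0.001]
contact_force: [-0.1, 0.3, -4.5]
grip_width: 0.0449
gripper_force: 30.3
```

Emit:
send_rows(deltas=[{"dx": 18,"dy": -16,"dz": 0,"rx": 0,"ry": 0,"rz": 0},{"dx": 36,"dy": -32,"dz": 0,"rx": 0,"ry": 0,"rz": 0},{"dx": 54,"dy": -48,"dz": 0,"rx": 0,"ry": 0,"rz": 0},{"dx": 72,"dy": -63,"dz": 0,"rx": 0,"ry": 0,"rz": 0},{"dx": 90,"dy": -78,"dz": 0,"rx": 0,"ry": 0,"rz": 0}])

```text
clock: 7.8
tcp_pos: [0.6493, -0.2352, 0.0667]
orientation: [-2.123, -2.315, -0.001]
contact_force: [-0.2, 0.1, -4.9]
grip_width: 0.0448
gripper_force: 30.3
```

Emit:
send_rows(deltas=[{"dx": 14,"dy": -12,"dz": 0,"rx": 0,"ry": 0,"rz": 0},{"dx": 22,"dy": -20,"dz": 0,"rx": 0,"ry": 0,"rz": 0},{"dx": 26,"dy": -23,"dz": 0,"rx": 0,"ry": 0,"rz": 0},{"dx": 26,"dy": -23,"dz": 0,"rx": 0,"ry": 0,"rz": 0},{"dx": 26,"dy": -23,"dz": 0,"rx": 0,"ry": 0,"rz": 0}])

```text
clock: 8.22
tcp_pos: [0.6738, -0.2573, 0.0665]
orientation: [-2.123, -2.314, -0.0]
contact_force: [-0.1, 1.0, -4.6]
grip_width: 0.045
gripper_force: 30.3
```

```bash
python3 - <<'E'
from meas import *
o=r.get_obs(); print(o['tcp_pos'],o['contact_force'],o['grip_width'],o['gripper_force'])
t=grab('top','top4.png'); s=grab('side','side4.png')
C=cloud(t)
m=(abs(C[...,0]-.652)<.035)&(abs(C[...,1]+.055)<.035)&(C[...,2]>.092)&(C[...,2]<.15); q=C[m]
print(len(q),q.mean(0),np.median(q[:,2]),cv2.minEnclosingCircle(q[:,:2].astype(np.float32)))
A=np.c_[q[:,:2]-q[:,:2].mean(0),np.ones(len(q))]; print('slope',np.linalg.lstsq(A,q[:,2],rcond=None)[0])
b=(abs(C[...,0]-.72)<.02)&(abs(C[...,1]+.08)<.04); print('board z',np.median(C[b][:,2]))
E
```

```text
[ 0.6738279  -0.25734905  0.06648104] [-0.10387582  0.95226876 -4.55019373] 0.04503340273556197 30.31455159187317
258 [ 0.64869256 -0.05047663  0.11113736] 0.11201883865935547 ((0.6496752500534058, -0.05076059699058533), 0.022621596232056618)
slope [ 0.09774748 -0.06503537  0.11113736]
board z 0.011714508318513284
```

The jar bottom is at about 32 mm over the board, at (0.650, -0.051), with no further slip. I'll lower about 20 mm and watch the force.

Emit:
send_rows(deltas=[{"dx": 0,"dy": 0,"dz": -4,"rx": 0,"ry": 0,"rz": 0},{"dx": 0,"dy": 0,"dz": -8,"rx": 0,"ry": 0,"rz": 0},{"dx": 0,"dy": 0,"dz": -12,"rx": 0,"ry": 0,"rz": 0},{"dx": 0,"dy": 0,"dz": -15,"rx": 0,"ry": 0,"rz": 0},{"dx": 0,"dy": 0,"dz": -16,"rx": 0,"ry": 0,"rz": 0}])

```text
clock: 8.73
tcp_pos: [0.6735, -0.2587, 0.0499]
orientation: [-2.125, -2.312, 0.001]
contact_force: [0.4, -0.1, -4.4]
grip_width: 0.045
gripper_force: 30.3
```

Emit:
send_rows(deltas=[{"dx": 0,"dy": 0,"dz": -0.5,"rx": 0,"ry": 0,"rz": 0},{"dx": 0,"dy": 0,"dz": -1,"rx": 0,"ry": 0,"rz": 0},{"dx": 0,"dy": 0,"dz": -1.5,"rx": 0,"ry": 0,"rz": 0},{"dx": 0,"dy": 0,"dz": -2,"rx": 0,"ry": 0,"rz": 0},{"dx": 0,"dy": 0,"dz": -2,"rx": 0,"ry": 0,"rz": 0}])

```text
clock: 9.15
tcp_pos: [0.6742, -0.2589, 0.049]
orientation: [2.125, 2.313, 0.0]
contact_force: [-0.2, 0.2, -4.4]
grip_width: 0.045
gripper_force: 30.3
```

Emit:
send_rows(deltas=[{"dx": 0,"dy": 0,"dz": -0.5,"rx": 0,"ry": 0,"rz": 0},{"dx": 0,"dy": 0,"dz": -1,"rx": 0,"ry": 0,"rz": 0},{"dx": 0,"dy": 0,"dz": -1,"rx": 0,"ry": 0,"rz": 0},{"dx": 0,"dy": 0,"dz": -1,"rx": 0,"ry": 0,"rz": 0}])

```text
clock: 9.48
tcp_pos: [0.6741, -0.2589, 0.0479]
orientation: [2.126, 2.313, -0.0]
contact_force: [-0.0, -0.1, -4.0]
grip_width: 0.045
gripper_force: 30.3
```

```bash
cat > jz.py <<'E'
from meas import *
o=r.get_obs(); print(o['clock'],o['tcp_pos'],o['contact_force'],o['moment'])
t=grab('top'); C=cloud(t)
m=(abs(C[...,0]-.65)<.03)&(abs(C[...,1]+.05)<.03)&(C[...,2]>.08)&(C[...,2]<.15); q=C[m]; q=q[q[:,2]>np.median(q[:,2])-.006]
(c,rr)=cv2.minEnclosingCircle(q[:,:2].astype(np.float32)); k=np.hypot(*(q[:,:2]-c).T)<.017
A=np.c_[q[k,:2]-c,np.ones(k.sum())]; print('jar top',np.median(q[k,2]),c,rr,'slope',np.linalg.lstsq(A,q[k,2],rcond=None)[0])
E
python3 jz.py
```

```text
9.4833 [ 0.67412774 -0.2588875   0.04790731] [-0.0320717  -0.13228065 -3.95747964] [-0.31442651  0.00521216 -0.0075855 ]
jar top 0.09379456246747497 (0.6510124206542969, -0.05237475410103798) 0.022177210077643394 slope [0.01263156 0.0030333  0.09378912]
```

Emit:
send_rows(deltas=[{"dx": 0,"dy": 0,"dz": -0.5,"rx": 0,"ry": 0,"rz": 0},{"dx": 0,"dy": 0,"dz": -1,"rx": 0,"ry": 0,"rz": 0},{"dx": 0,"dy": 0,"dz": -1,"rx": 0,"ry": 0,"rz": 0},{"dx": 0,"dy": 0,"dz": -1,"rx": 0,"ry": 0,"rz": 0}])

```text
clock: 9.87
tcp_pos: [0.6741, -0.2588, 0.0468]
orientation: [-2.125, -2.313, 0.0]
contact_force: [0.2, -0.6, -4.8]
grip_width: 0.0449
gripper_force: 30.3
```

Emit:
send_rows(deltas=[{"dx": 0,"dy": 0,"dz": -0.5,"rx": 0,"ry": 0,"rz": 0},{"dx": 0,"dy": 0,"dz": -1,"rx": 0,"ry": 0,"rz": 0},{"dx": 0,"dy": 0,"dz": -1,"rx": 0,"ry": 0,"rz": 0},{"dx": 0,"dy": 0,"dz": -1,"rx": 0,"ry": 0,"rz": 0}])

```text
clock: 10.2
tcp_pos: [0.6742, -0.2589, 0.0459]
orientation: [2.126, 2.313, 0.0]
contact_force: [-0.5, -0.5, -4.0]
grip_width: 0.0448
gripper_force: 30.4
```

```bash
python3 jz.py
```

```text
10.2 [ 0.67418962 -0.25888486  0.04593973] [-0.54609321 -0.52601129 -4.02819841] [-0.2676122  -0.04939603 -0.05602118]
jar top 0.09110620717618179 (0.650685727596283, -0.052117008715867996) 0.02197873778641224 slope [-0.00309247 -0.0189774   0.09163825]
```

Emit:
send_rows(deltas=[{"dx": 0,"dy": 0,"dz": -0.5,"rx": 0,"ry": 0,"rz": 0},{"dx": 0,"dy": 0,"dz": -1,"rx": 0,"ry": 0,"rz": 0},{"dx": 0,"dy": 0,"dz": -1,"rx": 0,"ry": 0,"rz": 0},{"dx": 0,"dy": 0,"dz": -1,"rx": 0,"ry": 0,"rz": 0}])

```text
clock: 10.58
tcp_pos: [0.6743, -0.259, 0.0452]
orientation: [2.126, 2.313, 0.0]
contact_force: [-0.3, 0.2, -1.8]
grip_width: 0.045
gripper_force: 30.9
```

```bash
python3 jz.py
```

```text
10.5833 [ 0.67434537 -0.25896996  0.04517007] [-0.28755449  0.17122676 -1.84998031] [ 0.00377989  0.06175984 -0.04243194]
jar top 0.09186334761713355 (0.6508886218070984, -0.05280618369579315) 0.021866586059331894 slope [-0.01600375 -0.00653015  0.09195092]
```

The force and moment show that the jar now stands on the board. I'll open the jaws gently and back straight out.

Emit:
send_rows(deltas=[{"dx": 0,"dy": 0,"dz": 0,"rx": 0,"ry": 0,"rz": 0},{"dx": 0,"dy": 0,"dz": 0,"rx": 0,"ry": 0,"rz": 0},{"dx": 0,"dy": 0,"dz": 0,"rx": 0,"ry": 0,"rz": 0}], jaw=47, newtons=20)

```text
clock: 10.88
tcp_pos: [0.6741, -0.2586, 0.0448]
orientation: [-2.125, -2.313, -0.0]
contact_force: [0.1, -0.9, -3.0]
grip_width: 0.0472
gripper_force: 10.7
```

Emit:
send_rows(deltas=[{"dx": -1,"dy": 0,"dz": 0,"rx": 0,"ry": 0,"rz": 0},{"dx": -2,"dy": 0,"dz": 0,"rx": 0,"ry": 0,"rz": 0},{"dx": -2,"dy": 0,"dz": 0,"rx": 0,"ry": 0,"rz": 0}], jaw=51)

```text
clock: 11.13
tcp_pos: [0.6718, -0.2589, 0.0449]
orientation: [-2.125, -2.313, 0.0]
contact_force: [0.3, -0.5, -3.8]
grip_width: 0.0514
gripper_force: 9.5
```

Emit:
send_rows(deltas=[{"dx": -1,"dy": 0,"dz": 0,"rx": 0,"ry": 0,"rz": 0},{"dx": -2,"dy": 0,"dz": 0,"rx": 0,"ry": 0,"rz": 0},{"dx": -2,"dy": 0,"dz": 0,"rx": 0,"ry": 0,"rz": 0}], jaw=54.5)

```text
clock: 11.38
tcp_pos: [0.6699, -0.2589, 0.0449]
orientation: [-2.126, -2.313, 0.0]
contact_force: [-0.4, 0.0, -3.6]
grip_width: 0.0546
gripper_force: 8.5
```

```bash
python3 jz.py; python3 - <<'E'
from meas import *
t=grab('top','top5.png'); s=grab('side','side5.png')
cv2.imwrite('pics/m5.png',np.hstack([cv2.resize(t['frame'][110:260,260:460],(400,300)),cv2.resize(s['frame'][80:260,150:390],(400,300))]))
E
```

```text
11.3833 [ 0.66988022 -0.2589435   0.04492441] [-0.42990082  0.0066966  -3.60886126] [-0.0615786   0.0082635   0.01844567]
jar top 0.0917714033490058 (0.6507676839828491, -0.054449934512376785) 0.022101759910583496 slope [0.03275739 0.0329758  0.09189734]
```

View pics/m5.png

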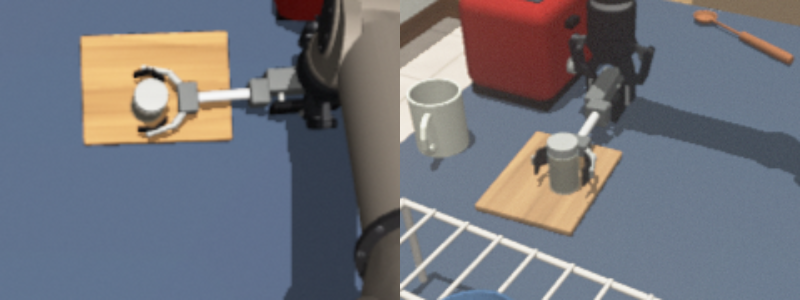

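The jar stands upright on the board, lid at (152,101) in the left crop, with the open jaws clear on both sides. I'll back out along the shaft.

Emit:
send_rows(deltas=[{"dx": 0.4,"dy": -4,"dz": 0,"rx": 0,"ry": 0,"rz": 0},{"dx": 1.2,"dy": -12,"dz": 0,"rx": 0,"ry": 0,"rz": 0},{"dx": 2,"dy": -22,"dz": 0,"rx": 0,"ry": 0,"rz": 0},{"dx": 3.4,"dy": -36,"dz": 0,"rx": 0,"ry": 0,"rz": 0},{"dx": 5,"dy": -52,"dz": 0,"rx": 0,"ry": 0,"rz": 0}])

```text
clock: 11.95
tcp_pos: [0.6752, -0.3124, 0.0449]
orientation: [2.125, 2.313, -0.0]
contact_force: [0.2, -0.5, -3.8]
grip_width: 0.0548
gripper_force: 8.5
```

Emit:
send_rows(deltas=[{"dx": 2,"dy": -20,"dz": 0,"rx": 0,"ry": 0,"rz": 0},{"dx": 3,"dy": -36,"dz": 0,"rx": 0,"ry": 0,"rz": 0},{"dx": 0,"dy": -50,"dz": 0,"rx": 0,"ry": 0,"rz": 0},{"dx": -15,"dy": -60,"dz": 0,"rx": 0,"ry": 0,"rz": 0},{"dx": -38,"dy": -62,"dz": 0,"rx": 0,"ry": 0,"rz": 0}])

```text
clock: 12.37
tcp_pos: [0.6371, -0.3758, 0.0447]
orientation: [2.126, 2.31, 0.0]
contact_force: [-0.8, -0.8, -3.7]
grip_width: 0.0543
gripper_force: 8.4
```

Emit:
send_rows(deltas=[{"dx": -25,"dy": 0,"dz": 0,"rx": 0,"ry": 0,"rz": 0},{"dx": -50,"dy": 0,"dz": 0,"rx": 0,"ry": 0,"rz": 0},{"dx": -75,"dy": 0,"dz": 0,"rx": 0,"ry": 0,"rz": 0},{"dx": -100,"dy": 5,"dz": 0,"rx": 0,"ry": 0,"rz": 0},{"dx": -120,"dy": 10,"dz": -4,"rx": 0,"ry": 0,"rz": 0}])

```text
clock: 12.78
tcp_pos: [0.5139, -0.3641, 0.0415]
orientation: [-2.128, -2.311, 0.002]
contact_force: [-0.2, -0.1, -3.3]
grip_width: 0.0545
gripper_force: 8.4
```

Emit:
send_rows(deltas=[{"dx": -8,"dy": 0,"dz": -5,"rx": 0,"ry": 0,"rz": 0},{"dx": -10,"dy": 0,"dz": -10,"rx": 0,"ry": 0,"rz": 0},{"dx": -10,"dy": 0,"dz": -14,"rx": 0,"ry": 0,"rz": 0},{"dx": -10,"dy": 0,"dz": -16,"rx": 0,"ry": 0,"rz": 0},{"dx": -10,"dy": 0,"dz": -16,"rx": 0,"ry": 0,"rz": 0}])

```text
clock: 13.2
tcp_pos: [0.5083, -0.3626, 0.0244]
orientation: [2.125, 2.314, 0.001]
contact_force: [0.1, 0.6, -3.6]
grip_width: 0.0544
gripper_force: 8.5
```

Emit:
send_rows(deltas=[{"dx": 0,"dy": 0,"dz": -0.6,"rx": 0,"ry": 0,"rz": 0},{"dx": 0,"dy": 0,"dz": -1.2,"rx": 0,"ry": 0,"rz": 0},{"dx": 0,"dy": 0,"dz": -1.8,"rx": 0,"ry": 0,"rz": 0},{"dx": 0,"dy": 0,"dz": -2.2,"rx": 0,"ry": 0,"rz": 0},{"dx": 0,"dy": 0,"dz": -2.2,"rx": 0,"ry": 0,"rz": 0}])

```text
clock: 13.62
tcp_pos: [0.5073, -0.3628, 0.0227]
orientation: [2.125, 2.313, 0.0]
contact_force: [0.4, 0.8, -3.2]
grip_width: 0.0548
gripper_force: 8.5
```

Emit:
send_rows(deltas=[{"dx": 0,"dy": 0,"dz": -0.5,"rx": 0,"ry": 0,"rz": 0},{"dx": 0,"dy": 0,"dz": -1,"rx": 0,"ry": 0,"rz": 0},{"dx": 0,"dy": 0,"dz": -1,"rx": 0,"ry": 0,"rz": 0},{"dx": 0,"dy": 0,"dz": -1,"rx": 0,"ry": 0,"rz": 0}])

```text
clock: 13.95
tcp_pos: [0.5071, -0.3629, 0.0217]
orientation: [2.126, 2.313, 0.0]
contact_force: [-0.3, 0.2, -3.4]
grip_width: 0.0545
gripper_force: 8.5
```

Emit:
send_rows(deltas=[{"dx": 0,"dy": 0,"dz": -0.5,"rx": 0,"ry": 0,"rz": 0},{"dx": 0,"dy": 0,"dz": -1,"rx": 0,"ry": 0,"rz": 0},{"dx": 0,"dy": 0,"dz": -1,"rx": 0,"ry": 0,"rz": 0},{"dx": 0,"dy": 0,"dz": -1,"rx": 0,"ry": 0,"rz": 0}])

```text
clock: 14.28
tcp_pos: [0.5072, -0.363, 0.0209]
orientation: [2.126, 2.313, -0.0]
contact_force: [-1.1, -0.6, -1.0]
grip_width: 0.0544
gripper_force: 8.3
```

The worktop is taking the weight. I'll lower 0.5 mm more, open and retract upward.

Emit:
send_rows(deltas=[{"dx": 0,"dy": 0,"dz": -0.5,"rx": 0,"ry": 0,"rz": 0},{"dx": 0,"dy": 0,"dz": -0.5,"rx": 0,"ry": 0,"rz": 0},{"dx": 0,"dy": 0,"dz": -0.5,"rx": 0,"ry": 0,"rz": 0}], jaw=58)

```text
clock: 14.53
tcp_pos: [0.5075, -0.3629, 0.0205]
orientation: [2.125, 2.313, 0.0]
contact_force: [0.0, 0.3, 0.3]
grip_width: 0.0581
gripper_force: 0.0
```

Emit:
send_rows(deltas=[{"dx": 0,"dy": 0,"dz": 1,"rx": 0,"ry": 0,"rz": 0},{"dx": 0,"dy": 0,"dz": 1,"rx": 0,"ry": 0,"rz": 0},{"dx": 0,"dy": 0,"dz": 1,"rx": 0,"ry": 0,"rz": 0},{"dx": 0,"dy": 0,"dz": 1,"rx": 0,"ry": 0,"rz": 0},{"dx": 0,"dy": 0,"dz": 1,"rx": 0,"ry": 0,"rz": 0}], jaw=78)

```text
clock: 14.95
tcp_pos: [0.5072, -0.3629, 0.0212]
orientation: [2.126, 2.313, 0.0]
contact_force: [-0.5, 0.6, 0.2]
grip_width: 0.0778
gripper_force: 0.0
```

Emit:
send_rows(deltas=[{"dx": 0,"dy": 0,"dz": 10,"rx": 0,"ry": 0,"rz": 0},{"dx": 0,"dy": 0,"dz": 30,"rx": 0,"ry": 0,"rz": 0},{"dx": 0,"dy": 0,"dz": 60,"rx": 0,"ry": 0,"rz": 0},{"dx": 0,"dy": 0,"dz": 95,"rx": 0,"ry": 0,"rz": 0},{"dx": 0,"dy": 0,"dz": 130,"rx": 0,"ry": 0,"rz": 0}])

```text
clock: 15.37
tcp_pos: [0.5067, -0.3625, 0.1529]
orientation: [-2.125, -2.313, -0.0]
contact_force: [0.9, -0.3, -0.6]
grip_width: 0.0777
gripper_force: 0.0
```

Emit:
send_rows(deltas=[{"dx": -10,"dy": -40,"dz": 10,"rx": 0,"ry": 0,"rz": 0},{"dx": -20,"dy": -80,"dz": 20,"rx": 0,"ry": 0,"rz": 0},{"dx": -30,"dy": -115,"dz": 20,"rx": 0,"ry": 0,"rz": 0},{"dx": -30,"dy": -120,"dz": 20,"rx": 0,"ry": 0,"rz": 0},{"dx": -30,"dy": -120,"dz": 20,"rx": 0,"ry": 0,"rz": 0}])

```text
clock: 15.78
tcp_pos: [0.4746, -0.4871, 0.1719]
orientation: [2.132, 2.306, -0.003]
contact_force: [0.4, 1.1, -0.8]
grip_width: 0.0775
gripper_force: 0.0
```

```bash
python3 jz.py; python3 - <<'E'
from meas import *
t=grab('top','top6.png'); s=grab('side','side6.png'); C=cloud(t)
cv2.imwrite('pics/m6.png',np.hstack([cv2.resize(t['frame'][100:310,270:550],(400,300)),cv2.resize(s['frame'][60:260,150:417],(400,300))]))
# heights along the reacher
for n,(x,y) in dict(pivot=(.4895,-.2075),shaft=(.496,-.26),front=(.5,-.295),tab=(.512,-.425)).items():
    k=(abs(C[...,0]-x)<.006)&(abs(C[...,1]-y)<.008); print(n,np.percentile(C[k][:,2],[30,70]).round(4))
E
```

```text
15.7833 [ 0.4746208  -0.48709326  0.17186903] [ 0.36408312  1.09533616 -0.78056991] [0.03761576 0.0246569  0.00128446]
jar top 0.09146889488870602 (0.6517895460128784, -0.05439445748925209) 0.02194768562912941 slope [0.03283256 0.01867242 0.09178712]
pivot [0.0386 0.0429]
shaft [0.028  0.0374]
front [0.0387 0.0455]
tab [0.0428 0.0465]
```

View pics/m6.png

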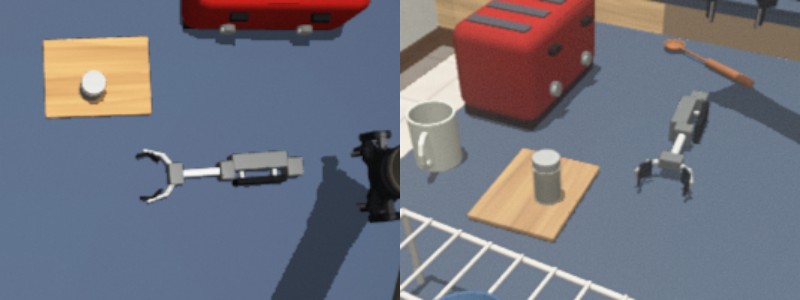

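The jar stands upright on the board, at (93,84) in the left crop. The reacher lies flat with its jaws open and clear of the jar, and the gripper is away. I'll hand in.

```bash
python3 -c "
from bench import r
print(r.hand_in())"
```

```text
the job is handed in; nothing more can be done
None
```

The job is handed in (no verdict came back): the jar stands upright on the chopping board, the reacher lies flat on the worktop with its jaws open and clear of it, and the robot clock read 15.8 s.

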